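Set the produce cupboard's door stay to its widest hole

ROBOT

A 6-joint arm with a two-finger parallel gripper is mounted at the origin on a cart in front of the work surface, level with it; the furniture and walls round the work are solid. World frame = base frame: x ahead of the robot, y to its left, z up, the work surface at z = 0. Lengths are in m, angles in rad, forces in N, time in s.
With the tool pointing down it reaches from about 0.25 to 0.775 m from the base axis. Payload 4 kg.
Tool frame: the origin (TCP) lies on the centre line of the jaws, within the pads' length; the fingertips stand 11 mm ahead of it and the grasp point (between the pads) lies 8 mm behind it (arm.nose_length is the distance from the TCP to the fingertips, in m); z points along the fingers, y is the line along which they close (so a half turn about z gives the same grasp; the last joint's range is limited). The gripper opens to 94 mm and grips with 3 to 60 N. Pads are 16 mm wide; open, the fingers measure 119 mm over their backs; the gripper's body (75 mm by 177 mm) begins 78 mm behind the grasp point.
Start: joints at [1.203, 0.087, 1.371, -0, 1.684, -0.103], TCP at [0.144, 0.531, 0.217] pointing down, gripper open.
Joint ranges: [-3.1, 3.1], [-0.76, 2.03], [0.27, 2.55], [-1.08, 4.22], [0.17, 2.65], [-2.57, 2.57]. Speed limits (rad/s): [2.79, 2.79, 3.14, 3.14, 3.14, 3.14].

INTERFACE

Orientations are given as a unit quaternion [w, x, y, z].
In Python, from workcell import arm gives the robot as it stands. The module is installed in compiled form; this text tells all that it offers. Calls block until the motion is done:
- arm.reach(position, orientation): joint-space move of the TCP to a pose.
- arm.move_linear(position, v=0.15, orientation=None, max_force=None): straight line of the TCP; orientation=None keeps the orientation; v is the mean speed in m/s. With max_force (N) it stops when the force on the tool has changed by that much, and returns True; else False.
- arm.move_j(angles): joint-space move.
- arm.grip(opening, f_grip=None): finger opening in m; f_grip is the grip in N (None keeps the last); returns when the fingers have stopped.
- arm.dwell(seconds).
- arm.inverse_kinematics(position, orientation): joint angles nearest the present ones, or None.
- arm.capture(name): name is "scene" or "side" or "wrist"; returns a dict with "img" (420x560x3 uint8, red, green, blue), "depth" (420x560 float32, m along the optical axis (not along the pixel's ray), 0 where there is no reading), "intrinsics" (3x3 intrinsics, pixels), "k1" (the pictures are not rectified: a ray, as slopes to the right and down, at radius r is drawn at 1 + k1 r^2 times it, then the intrinsics apply), "R" (3x3) and "t" (3): a world point X has camera coordinates R X + t. Camera axes: x right, y down, z forward; pixel columns grow to the right and rows downward; lengths in m; the calibration is good to about 2 mm. A picture is of the moment at which its call begins.
A pose or a line that the arm cannot do raises arm.PlanningError and nothing moves.
- arm.sign_off(): hands the job in; it is judged then, once.
Trained networks look in a picture, given as the dict that the camera call returned (one of the last four; its "shot" number tells which), for a name from the list of things; names that differ only in an ending like _2 or _b are one class to them, and where a whole thing is asked for, a point or a joint stands for the part that bears it (a point fixed in the world has none). Each returns a list of dicts, best first, with "confidence" (0 to 1); they miss things now and then, are a little off and sometimes report something else, mostly with a low value. They report only what shows in the picture. A call takes as long as a camera call.
- arm.find_in(picture, query): "centre" ([column, row] in pixels, amid what is visible of it).
- arm.masks_of(picture, query): "mask" (420x560 bool, what is visible of it) and "centre" ([column, row] in pixels, amid what is visible of it).
- arm.pinpoint(picture, query): "centre" ([column, row] in pixels: a listed point, or the origin of a listed thing).
Readings, each from a call of its own:
- arm.current_clock(): time.
- arm.current_qpos(): joint angles.
- arm.current_qd(): joint speeds.
- arm.current_effort(): joint torques, N m.
- arm.current_position(): TCP position.
- arm.current_ee_rot(): TCP orientation.
- arm.current_force(): force on the tool from outside, world axes, zero at the start.
- arm.current_moment(): the same for the moment, N m.
- arm.current_gripper_width(): finger opening in m.
- arm.current_finger_force(): force on a finger pad.
Only numpy, scipy, OpenCV 4.12 (cv2) and the standard library are available. Lean on these libraries where they do the work, as an engineer would, in place of code of your own. Each camera call takes 0.05 s, during which the arm holds its last target. There are 200 camera calls.

TASK

The louvred door of the little produce cupboard is held ajar by the flat steel stay on its top. Lift the stay off its pin by the knob, bring the door further open and drop the round hole nearest the knob over the pin, feeling for the pin without forcing it, until the stay lies fully down again; then let go. Leave the spice jar and the tin on the cupboard standing where they are.

Things in the scene. Friction and masses are not known exactly. Their poses are not given: they have to be found in the camera images.
- cupboard: Low wooden produce cupboard, 240 (x) x 300 (y) x 150 mm high, fixed to the worktop, with a louvred door in its front. Origin: centre of its underside; x points to its back, y to its left seen from the front, z up.
- door (a joint): Opening angle of the louvred door (rad): 0 shut, grows as its free edge swings out of the front; range 0 to 1.3. The upright hinge line stands at x = -128, y = +135 mm in the cupboard's frame. The door is stiff enough (0.08 N m of friction) to stay where it is left.
- pivot (a point): The stay's pivot on top of the door, 100 mm from the door's hinge line; in the cupboard's frame it lies at x = -128 - 100 sin(door), y = 135 - 100 cos(door), z = 154 mm (level of the stay's underside). The stay swings freely about it sideways and upward.
- stay_lift (a joint): Angle (rad) by which the stay is raised about its pivot: 0 is fully down (level, a stop holds it there), up to 0.6; it falls by its own weight (about 160 g).
- knob (a point): Centre of the round upright knob on the free end of the stay, 195 mm from the pivot: 18 mm in diameter, 28 mm tall, its top 14 mm above and its bottom 14 mm below this point; the stay's upper face is 20 mm below it. The knob is rigid with the stay, so it leans by the lift angle. Pinch it from above.
- wide_hole (a point): Centre, on the stay's underside, of the round hole nearest the knob (the widest setting): 11 mm in diameter, right through, 158 mm from the pivot and 37 mm from the knob's axis, on the stay's centre line. With it over the pin the door stands 0.65 to 1.0 rad open, depending on where the pin stands.
- keeper: Steel plate 44 x 56 x 2 mm on the cupboard's top, x -43, y +50 mm in its frame, axes as the cupboard's; origin under its centre. On it stands the upright steel pin, 8 mm thick, flat topped, its top 14 mm above this origin (10 mm above the underside of the stay when down). The pin is clamped fast, but where is not measured: up to 8 mm in x and 3 mm in y from the origin. Find it by feel or sight.
- spice_jar: Spice jar, 41 mm in diameter, 105 mm tall, loose on the cupboard's top near the back right corner (seen from the front). Origin: centre of its underside.
- tin: Food tin, 75 mm in diameter, 58 mm tall, loose on the cupboard's top near the front right corner. Origin: centre of its underside.
- stay: The stay: straight flat steel bar 219 x 28 x 5 mm. Origin: on its underside at the pivot; x runs level along it to the knob, z up (it turns with the stay sideways, but not with its lift). On its centre line are three openings, right through: an 11 mm round hole 85 mm from the pivot, a slot 32 mm long and 17 mm wide with its centre 120 mm from the pivot (the pin stands in it at the start), and the hole nearest the knob.

How it is judged:
By the outcome, as a careful person would: the job done as asked, in the order asked, and still so for the second after the job is handed in, with the robot touching nothing.
It also fails if it takes over 51 s, if anything falls off the work surface, if the arm or the gripper's body presses on something with over 40 N, if the wrist force passes 120 N, or if a joint passes its speed limit or range.

## Working session

There is one attempt and no reset: what is moved stays moved. The work goes in short steps, each a Python script; the robot and the scene stay as the last script left them, time stands still between calls to the robot, and variables do not carry over. Pictures are saved under pics/ and viewed, at most 10 in all, crops included, and the job is handed in when it is done.

```bash
mkdir -p pics
cat > h.py <<'E'
import numpy as np, cv2
from workcell import arm
def ray(p,px):
    K=p["intrinsics"];k=p["k1"]
    d=np.array([(px[0]-K[0,2])/K[0,0],(px[1]-K[1,2])/K[1,1]]);u=d.copy()
    for _ in range(20): u=d/(1+k*(u@u))
    r=p["R"].T@np.array([u[0],u[1],1.]); c=-p["R"].T@p["t"]; return c,r
def at_z(p,px,z):
    c,r=ray(p,px); return c+r*(z-c[2])/r[2]
def at_depth(p,px):
    c,r=ray(p,px); d=p["depth"][int(round(px[1])),int(round(px[0]))]; return c+r*d
def proj(p,X):
    q=p["R"]@np.asarray(X)+p["t"];u=q[:2]/q[2];u=u*(1+p["k1"]*(u@u));K=p["intrinsics"]
    return np.array([K[0,0]*u[0]+K[0,2],K[1,1]*u[1]+K[1,2]])
def save(p,n,crop=None,s=1):
    im=p["img"][:,:,::-1]
    if crop: a,b,c,d=crop; im=im[b:d,a:c]
    cv2.imwrite("pics/"+n,cv2.resize(im,None,fx=s,fy=s,interpolation=cv2.INTER_CUBIC))
E
python3 - <<'E'
from h import *
np.set_printoptions(precision=4,suppress=True)
ims=[]
for n in ["scene","side","wrist"]:
    p=arm.capture(n); save(p,n+"0.png"); print(n,"cam",-p["R"].T@p["t"])
    for q in ["cupboard","pivot","knob","wide_hole","keeper","spice_jar","tin","stay"]:
        for r in arm.pinpoint(p,q)[:2]:
            z={"cupboard":0,"pivot":.154,"knob":.179,"wide_hole":.154,"keeper":.15,"spice_jar":.15,"tin":.15,"stay":.154}[q]
            print(q,np.array(r["centre"]),round(r["confidence"],2),at_z(p,r["centre"],z),at_depth(p,r["centre"]))
print(arm.current_clock(),arm.current_ee_rot())
E
```

```text
scene cam [ 0.1422 -0.3795  0.7641]
pivot [166.9 227.3] 0.56 [0.4141 0.1087 0.154 ] [0.4108 0.1028 0.1615]
knob [248.6 150.5] 0.75 [0.613  0.1204 0.179 ] [0.6092 0.1163 0.1837]
wide_hole [232.4 175.7] 0.92 [0.5666 0.1159 0.154 ] [0.5631 0.1118 0.159 ]
wide_hole [218.5 187.4] 0.75 [0.5306 0.1129 0.154 ] [0.5306 0.1129 0.154 ]
keeper [218.7 184.3] 0.87 [0.5386 0.1214 0.15  ] [0.5342 0.1158 0.1569]
spice_jar [334.3 188.7] 0.73 [ 0.6622 -0.0332  0.15  ] [ 0.6469 -0.0434  0.1681]
tin [278.4 230.1] 0.94 [ 0.5302 -0.0243  0.15  ] [ 0.5022 -0.05    0.1943]
stay [171.7 223.7] 0.84 [0.4242 0.1089 0.154 ] [0.4199 0.1015 0.1632]
side cam [ 0.3573 -0.6719  0.5893]
cupboard [320.9 194.5] 0.52 [0.7675 0.1725 0.    ] [ 0.6573 -0.0543  0.1583]
pivot [186.4 176.9] 0.59 [0.4167 0.1222 0.154 ] [0.4158 0.1101 0.1606]
knob [269.4 153. ] 0.88 [0.6072 0.1191 0.179 ] [0.6058 0.1146 0.1813]
wide_hole [255.  163.3] 0.8 [0.5748 0.1289 0.154 ] [0.5749 0.1292 0.1538]
keeper [271.2 150.4] 0.7 [0.6335 0.187  0.15  ] [0.6103 0.1147 0.187 ]
keeper [239.  168.7] 0.46 [0.5353 0.1242 0.15  ] [0.5309 0.1048 0.1607]
spice_jar [320.9 193.4] 0.55 [ 0.6648 -0.0386  0.15  ] [ 0.6576 -0.0535  0.1603]
tin [251.5 204.9] 0.89 [ 0.5203 -0.0288  0.15  ] [ 0.5128 -0.0583  0.1701]
tin [185.9 177.6] 0.54 [0.4157 0.1268 0.15  ] [0.414  0.1036 0.1628]
stay [187.5 177.4] 0.96 [0.4186 0.1191 0.154 ] [0.4177 0.107  0.1607]
wrist cam [0.072  0.5505 0.3843]
1.35 [0.     0.132  0.9912 0.    ]
```

View pics/scene0.png

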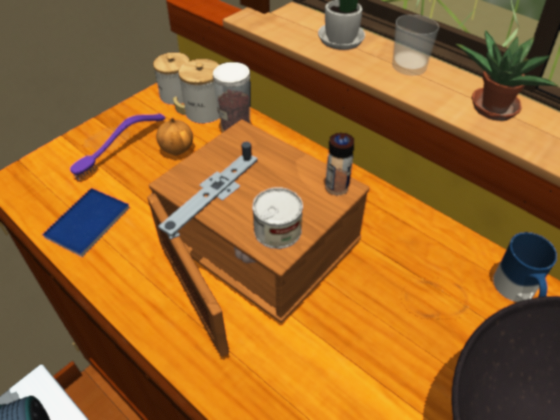

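Run:
```python
from h import *
np.set_printoptions(precision=4,suppress=True)
pts=[]
for n in ["scene","side"]:
    p=arm.capture(n)
    K=p["intrinsics"]
    for v in range(100,330,1):
        for u in range(100,450,1):
            if p["depth"][v,u]>0:
                X=at_depth(p,(u,v))
                if abs(X[2]-.150)<.0025: pts.append([*X,n=="side"])
P=np.array(pts); np.save("top.npy",P); print(len(P))
m=np.zeros((600,800),np.uint8)
for x in P: 
    a,b=int((x[0]-.2)*1000),int((x[1]+.3)*1000)
    if 0<=a<800 and 0<=b<600: m[b,a]=255
m=cv2.morphologyEx(m,cv2.MORPH_CLOSE,np.ones((7,7)));m=cv2.morphologyEx(m,cv2.MORPH_OPEN,np.ones((5,5)))
n,l,s,c=cv2.connectedComponentsWithStats(m);i=1+np.argmax(s[1:,4]);print(s)
pp=np.argwhere(l==i)[:,::-1].astype(np.float32)
r=cv2.minAreaRect(pp);print(r)
cv2.imwrite("pics/top.png",cv2.flip(m,-1))
```

```text
17929
[[     0      0    800    600 422202]
 [   661    158      5     14     70]
 [   662    175      5     14     70]
 [   663    200      5      5     25]
 [   255    214    251    308  56938]
 [   662    235      5      7     35]
 [   662    250      5      9     45]
 [   662    268      6      9     50]
 [   662    287      5     18     90]
 [   661    330      6     15     80]
 [   661    375      6     13     66]
 [   206    387     16     14    195]
 [   661    398      5     11     55]
 [   301    415      5      5     25]
 [   345    417      6      9     54]]
((380.3315734863281, 367.81463623046875), (241.0934295654297, 301.5886535644531), 2.136910915374756)
```

The scene shows the stay running from its pivot near (170,226) to the knob at (248,150), with the keeper and pin around (218,184). The tin and jar are well off to the right. The cupboard fit is centre (0.580, 0.068), yaw about 2.1°, and the network points agree with it. Next is a close look with the wrist camera.

Run:
```python
from h import *
np.set_printoptions(precision=4,suppress=True)
psi=0.04
q=[0,-np.sin(psi/2),np.cos(psi/2),0]
arm.reach([.61,.12,.29],q)
p=arm.capture("wrist"); save(p,"w1.png"); print(-p["R"].T@p["t"],arm.current_qpos(),arm.current_clock())
for qn,z in dict(pivot=.154,knob=.179,wide_hole=.159,keeper=.15,stay=.154).items():
    for r in arm.pinpoint(p,qn)[:2]: print(qn,np.array(r["centre"]),round(r["confidence"],2),at_z(p,r["centre"],z),at_depth(p,r["centre"]))
print(proj(p,[.5354,.1162,.164]))
```

```text
[0.5352 0.1177 0.4577] [ 0.1046  0.2496  1.0401  0.0003  1.8521 -1.5076] 3.7333
knob [283.2 210.1] 0.86 [0.6085 0.1253 0.179 ] [0.6051 0.125  0.1918]
knob [137.2 120.1] 0.15 [ 0.5305 -0.0089  0.179 ] [0.5309 0.0027 0.2044]
wide_hole [282.4 170.3] 0.85 [0.5733 0.1233 0.159 ] [0.5745 0.1235 0.1501]
keeper [280.4 134.4] 0.56 [0.5391 0.12   0.15  ] [0.5389 0.1199 0.1642]
[276.6648 130.3789]
```

View pics/w1.png

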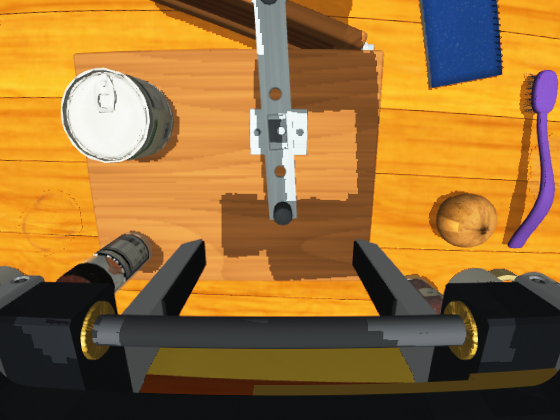

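The wrist view shows the pivot cut off at the top at (267,2), the near hole at (275,94), the slot with the bright pin top at (281,131), the wide hole at (280,171) and the knob at (283,212). I'll zoom in on the pin.

Run:
```python
from h import *
np.set_printoptions(precision=4,suppress=True)
p=arm.capture("wrist"); save(p,"w2.png",(235,80,325,225),4)
for n,px,z in [("hole85",(275,94),.159),("pin",(281,131),.164),("wide",(280,171),.159),("plateL",(251,132),.152),("plateR",(307,132),.152)]: print(n,at_z(p,px,z))
```

```text
hole85 [0.5026 0.1129 0.159 ]
pin [0.536  0.1198 0.164 ]
wide [0.5743 0.1205 0.159 ]
plateL [0.5381 0.0907 0.152 ]
plateR [0.5359 0.1454 0.152 ]
```

View pics/w2.png

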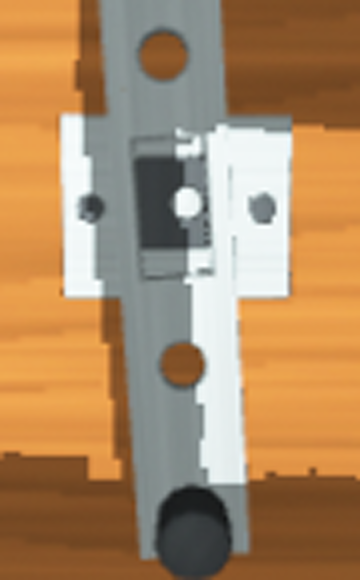

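Run:
```python
from h import *
np.set_printoptions(precision=4,suppress=True)
p=arm.capture("wrist")
f=lambda x,y:((x+.5)/4-.5+235,(y+.5)/4-.5+80)
W=at_z(p,f(182.5,364),.159);H=at_z(p,f(163,55),.159);P=at_z(p,f(187.5,203),.164)
kt=at_z(p,f(194,541),.193)
print("W",W,"H",H,"P",P,"knobtop",kt,"WH",np.linalg.norm(W-H))
u=(W-H)[:2];u/=np.linalg.norm(u);n=np.array([-u[1],u[0]])
print("u",u,"pin from H along,perp",(P-H)[:2]@u,(P-H)[:2]@n,"knob pred",W[:2]+.037*u)
for a,b in [((61,206),(291,206)),((176,115),(176,297))]:
    A,B=at_z(p,f(*a),.152),at_z(p,f(*b),.152);print("plate",A,B,(A+B)/2)
# stay edges in w2 at row 430
for r in (80,330,430):
    pass
```

```text
W [0.574  0.1206 0.159 ] H [0.5021 0.1131 0.159 ] P [0.5354 0.1202 0.164 ] knobtop [0.6095 0.1245 0.193 ] WH 0.07229180721418145
u [0.9946 0.1034] pin from H along,perp 0.03391755436848239 0.0035561903005198216 knob pred [0.6108 0.1244]
plate [0.5373 0.0894 0.152 ] [0.5351 0.1456 0.152 ] [0.5362 0.1175 0.152 ]
plate [0.5149 0.1167 0.152 ] [0.5583 0.1184 0.152 ] [0.5366 0.1175 0.152 ]
```

```bash
cat >> h.py <<'E'
from scipy.spatial.transform import Rotation as Ro
from scipy.optimize import brentq
PIN=np.array([.5356,.1202]); KP=np.array([.5364,.1175]); YAW=.039
Rc=np.array([[np.cos(YAW),-np.sin(YAW)],[np.sin(YAW),np.cos(YAW)]])
HIN=KP+Rc@np.array([-.085,.085])
def piv(th): return HIN+Rc@np.array([-.1*np.sin(th),-.1*np.cos(th)])
def pose(P,psi,a,off=(0,0,-.003)):
    "TCP pose holding the knob with pivot P(xy), stay yaw psi, lift a; off = TCP minus knob in stay frame"
    R=Ro.from_euler('z',psi)*Ro.from_euler('y',-a)
    X=np.array([*P,.154])+R.apply(np.array([.195,0,.025])+off)
    x,y,z,w=(R*Ro.from_matrix(np.diag([-1.,1,-1]))).as_quat()
    return X,[w,x,y,z]
def goal(pin=PIN,d=.158):
    th=brentq(lambda t:np.linalg.norm(piv(t)-pin)-d,.1,1.25)
    v=pin-piv(th); return th,np.arctan2(v[1],v[0])
E
python3 - <<'E'
from h import *
np.set_printoptions(precision=4,suppress=True)
th0=brentq(lambda t:piv(t)[0]-.4176,0,1.2);print("th0",th0,piv(th0),"goal",goal(),piv(goal()[0]))
psi=.1036;P0=np.array([.6108,.1244])-.195*np.array([np.cos(psi),np.sin(psi)])
X,q=pose(P0,psi,0);print(P0,X,q)
arm.grip(.05)
arm.reach(X+[0,0,.05],q)
print(arm.move_linear(X,.08,max_force=6))
f0=arm.current_force()
arm.grip(0.0,25);print("w",arm.current_gripper_width(),arm.current_position(),f0,arm.current_force())
for a in (.05,.1,.17):
    X,q=pose(P0,psi,a);r=arm.move_linear(X,.06,q,max_force=12)
    print(a,r,arm.current_position()-X,arm.current_force(),arm.current_gripper_width())
p=arm.capture("wrist");save(p,"w3.png");print(arm.current_clock())
E
```

```text
th0 0.34946847346133736 [0.4176 0.1039] goal (0.8193808996111437, np.float64(-0.04974611772525977)) [0.3778 0.1281]
[0.4168 0.1042] [0.6108 0.1244 0.176 ] [np.float64(0.0), np.float64(-0.051776837802371814), np.float64(0.9986586799638738), np.float64(0.0)]
False
w 0.017365837478688532 [0.6109 0.1244 0.1761] [-0.1254  0.3316 -0.0983] [0.2023 0.7848 0.6535]
0.05 False [-0.0002  0.      0.0003] [ 1.0323  0.3593 -0.7462] 0.01761564285910897
0.1 False [-0.0002  0.     -0.    ] [-0.3457 -0.5999 -0.5647] 0.01745078060544421
0.17 False [-0.0001  0.     -0.0001] [-0.9488  0.6408 -0.4827] 0.017237120763306107
7.7167
```

View pics/w3.png

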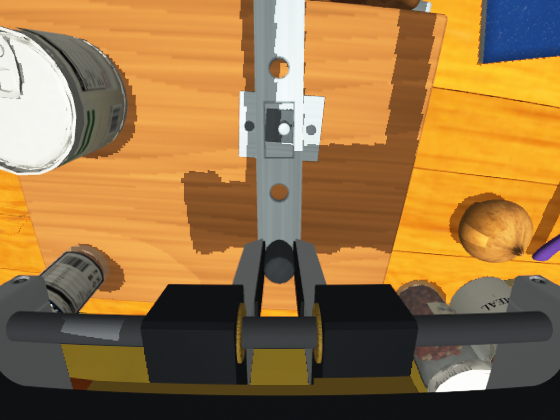

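The stay is up off the pin: the pin shows at (284,129) in the slot and the knob is between the pads. Now I'll open the door.

Run:
```python
from h import *
np.set_printoptions(precision=4,suppress=True)
thg,psg=goal()
for s in np.linspace(0,1,6)[1:]:
    th=.349+s*(thg-.349);psi=.1036+s*(psg-.1036)
    X,q=pose(piv(th),psi,.17);r=arm.move_linear(X,.05,q,max_force=15)
    print(r,arm.current_position()-X,arm.current_force(),arm.current_gripper_width())
X,q=pose(piv(thg),psg,.10);print(arm.move_linear(X,.04,q,max_force=5))
p=arm.capture("wrist");save(p,"w4.png",(180,40,380,240),3);print(arm.current_clock())
for n in("wide_hole","pivot","keeper","knob"): print(n,[(np.array(r["centre"]),r["confidence"]) for r in arm.pinpoint(p,n)[:1]])
print("pin proj",proj(p,[*PIN,.164]))
R=Ro.from_euler('z',psg)*Ro.from_euler('y',-.1)
print("hole proj",proj(p,np.array([*piv(thg),.154])+R.apply([.158,0,.005])))
```

```text
False [-0.0005 -0.     -0.0007] [-0.9335  1.0441 -0.5565] 0.017555525470226464
False [-0.0005  0.0001 -0.0004] [-1.5061 -0.0287 -1.9384] 0.017530592251048787
False [-0.0004  0.0001 -0.0003] [-1.3159  0.5155 -2.1988] 0.01711853823248247
False [-0.0004  0.0001 -0.0003] [-1.2073 -0.5879 -1.2489] 0.01757862274320194
False [-0.0004  0.0002 -0.0003] [-2.0876 -0.0844 -2.0831] 0.01780840909792855
False
9.7833
wide_hole [(array([279., 193.]), 0.89)]
pivot [(array([ 78.7, 185.6]), 0.29)]
keeper [(array([273.8, 187. ]), 0.93)]
knob [(array([280.8, 256.4]), 0.62)]
pin proj [278.7729 189.8887]
hole proj [278.7869 192.88  ]
```

View pics/w4.png

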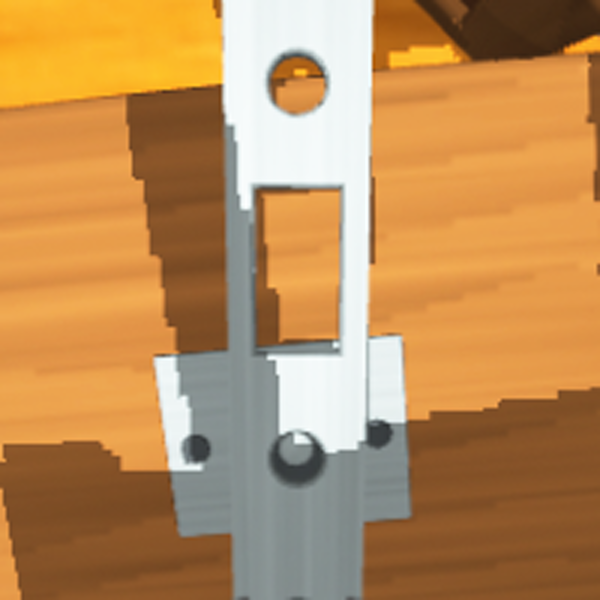

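The pin top sits inside the hole at (278.5,189), with the hole centre at (278.8,192.8). Both match the predicted projections to under 1 px, so I'll lower with a force limit.

Run:
```python
from h import *
np.set_printoptions(precision=4,suppress=True)
thg,psg=goal();f0=arm.current_force()
for a in (.08,.07,.06,.05,.03,.015,0.0):
    X,q=pose(piv(thg),psg,a);r=arm.move_linear(X,.03,q,max_force=4)
    print(a,r,arm.current_position()-X,arm.current_force()-f0,arm.current_moment())
    if r: break
p=arm.capture("wrist");save(p,"w5.png",(180,40,380,240),3);print(arm.current_clock())
```

```text
0.08 False [ 0.0002 -0.     -0.0003] [-0.5112 -0.4145  0.0433] [-0.0069  0.2091 -0.0427]
0.07 False [ 0.0002 -0.     -0.0002] [-0.0353 -0.0779  1.0274] [ 0.0113  0.1051 -0.0699]
0.06 False [ 0.0002 -0.     -0.0001] [ 1.4117 -1.0426  0.1013] [0.0217 0.0728 0.0204]
0.05 False [ 0.0002 -0.0001 -0.0002] [1.7254 0.1285 0.876 ] [ 0.0189  0.0239 -0.0045]
0.03 False [ 0.0002 -0.0001 -0.0005] [ 1.7533 -1.471   0.7101] [ 0.0619 -0.0645  0.0096]
0.015 False [ 0.0002 -0.0001 -0.0004] [1.6028 0.1668 1.2309] [ 0.0029 -0.0646  0.0236]
0.0 False [ 0.0001 -0.     -0.    ] [0.645  0.4354 1.8095] [-0.0306  0.046   0.0349]
11.85
```

View pics/w5.png

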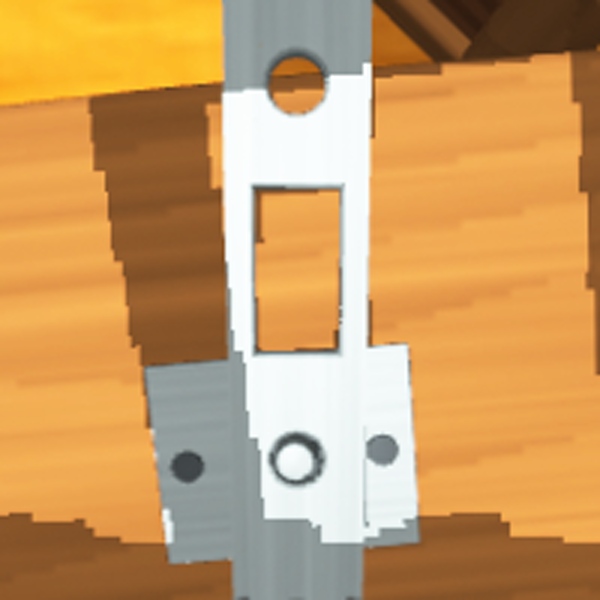

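The pin is centred in the wide hole at crop (296,460), the stay is level, and the forces stayed under 3 N. Now I'll let go, retreat and check.

Run:
```python
from h import *
np.set_printoptions(precision=4,suppress=True)
arm.grip(.05); X=arm.current_position()
arm.move_linear(X+[0,0,.1],.1); arm.dwell(.5)
p=arm.capture("wrist");save(p,"w6.png")
s=arm.capture("side");save(s,"s6.png")
thg,psg=goal();u=np.array([np.cos(psg),np.sin(psg)])
# stay top heights along it (depth)
for d in (.03,.07,.145,.175): print(d,at_depth(p,proj(p,[*(piv(thg)+d*u),.159])) if d>.05 else at_depth(s,proj(s,[*(piv(thg)+d*u),.159])))
print("knobtop",at_depth(p,proj(p,[*(piv(thg)+.195*u),.193])),arm.current_force(),arm.current_clock())
cv2.imwrite("pics/both.png",np.vstack([p["img"],s["img"]])[::,:,::-1][:, :][:840:1][::1] if False else cv2.resize(np.hstack([p["img"],s["img"]])[:,:,::-1],(800,300)))
```

```text
0.03 [0.4075 0.1224 0.1613]
0.07 [0.4478 0.1246 0.1593]
0.145 [0.5227 0.1208 0.1578]
0.175 [0.5527 0.1193 0.1583]
knobtop [0.5733 0.1183 0.1906] [-0.2143  0.3885  0.3467] 14.2833
```

View pics/both.png

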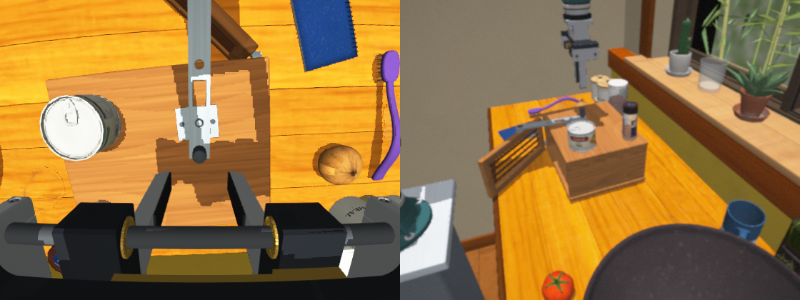

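The stay lies level at about 159 mm with the pin in the wide hole at (199,123). The door stands wider open, the jar and tin are still standing, and the gripper is clear.

```bash
python3 -c "
from workcell import arm
print(arm.sign_off())"
```

```text
the job is handed in; nothing more can be done
None
```

The stay now lies fully down with its widest hole over the pin and the door is held open at about 0.82 rad; I let go of the knob, the jar and tin are still standing, and the job was handed in at about 14 s.

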